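# Function-check a latching palm stop and reset the station

## Robot

A 7-joint arm with a two-finger parallel gripper is mounted at the origin on the work surface; the furniture and walls round the work are solid. World frame = base frame: x ahead of the robot, y to its left, z up, the work surface at z = 0. Lengths are in m, angles in rad, forces in N, time in s.
With the tool pointing down it reaches from about 0.425 to 0.925 m from the base axis. Payload 6.8 kg.
Tool frame: the origin (TCP) lies on the centre line of the jaws, within the pads' length; the fingertips stand 19 mm ahead of it and the grasp point (between the pads) is the TCP; z points along the fingers, y is the line along which they close (so a half turn about z gives the same grasp; the last joint's range is limited). The gripper opens to 85 mm and grips with 20 to 120 N. Pads are 22 mm wide; open, the fingers measure 114 mm over their backs; the gripper's body (76 mm by 85 mm) begins 54 mm behind the grasp point. The pads swing forward as they close: fully open they stand 13 mm farther back than shut.
Start: joints at [-1.25, 0.477, 0.022, 1.555, -0.011, 1.109, -0.083], TCP at [0.281, 0.614, 0.25] pointing down, gripper open.
Joint ranges: [-2.96, 2.96], [-0.34, 2.1], [-1.41, 1.46], [0.24, 2.44], [-1.37, 4.51], [0.17, 1.92], [-2.96, 2.96]. Speed limits (rad/s): [2.39, 2.39, 3.14, 3.14, 3.14, 3.14, 3.14].

## Interface

Orientations are given as a rotation vector (axis times angle).
In Python, from bench import r gives the robot as it stands. The module is installed in compiled form; this text tells all that it offers.
- The arm moves only by the tool arm_command, never from a script. Its argument "rows" is a list of rows, each an object of numbers: "fingers": the opening, from -1 (shut) to 1 (fully open); "x", "y", "z": the shift along the tool's x, y, z in m; "ax", "ay", "az": the turn, a rotation vector about the tool's x, y, z in degrees. In form: [{"fingers": .., "x": .., "y": .., "z": .., "ax": .., "ay": .., "az": ..}, ...]. A call has 1 to 10 rows; each row shifts and turns the commanded pose from where the row before left it, along the tool's axes as they then stand; what a row does not reach is not made up. A row lasts 1/12 s, in which the tool goes at most 41.7 mm and 7.16 degrees, less where a joint would pass 70% of its speed; a pose out of reach is approached as far as the arm can. A call is refused whole if a number of a shift passes 0.0417 or a number of a turn 7.16, either way. A call with a gripper value outside its range is refused whole. The fingers move at their own pace and stop on an object; "grip_force" is the grip in N (left out, the last holds). Time passes only in rows, so rows that do not move let the fingers close. It gives the time, the measured TCP pose, the force, the opening and the grip force at its end, in the units of the state.
- r.get_obs(): the state, without advancing time (a new reading comes with each control period).
- r.grab_frame(name): name is "scene" or "side" or "wrist"; returns a dict with "frame" (420x560x3 uint8, red, green, blue), "depth" (420x560 float32, m along the optical axis (not along the pixel's ray), 0 where there is no reading), "K" (3x3 intrinsics, pixels), "world_from_camera" (4x4, takes a point from camera to world coordinates). Camera axes: x right, y down, z forward; pixel columns grow to the right and rows downward; lengths in m; the calibration is good to about 2 mm. A picture is of the moment at which its call begins.
- r.hand_in(): hands the job in; it is judged then, once.
The state is a dict: "clock": time; "joints": joint angles; "qvel": joint speeds; "tau": joint torques, N m; "tcp_pos": TCP position; "orientation": TCP orientation; "contact_force": force on the tool from outside, world axes, zero at the start; "moment": the same for the moment, N m; "grip_width": finger opening in m; "gripper_force": force on a finger pad.
Only numpy, scipy, OpenCV 4.12 (cv2) and the standard library are available. Lean on these libraries where they do the work, as an engineer would, in place of code of your own. Each camera call takes 0.05 s, during which the arm holds its last target. There are 200 camera calls.

## Task

Function-check the stop station on the bench: push the winged mushroom stop button straight down until it latches, take the finger off to see that it stays in, then turn it clockwise (seen from above) until it lets go and springs back up, and only then press the plain flat-topped reset button at the other end of the box fully in and let it come out again. Do it all by pushing with closed fingertips, turning the stop by pushing one of its wings sideways; grip nothing, and leave the loose things lying around the box where they are.

Things in the scene. Friction and masses are not known exactly. Their poses are not given: they have to be found in the camera images.
- station: grey metal control box, 92 x 216 x 66 mm high, bolted to the bench. Origin at the centre of its underside; y along its long side, z up. On its level top face, 66 mm from the middle along y, stand the winged mushroom stop button at one end and the reset button at the other (which end varies); a fixed white domed lamp lens, 15 mm high, sits in the middle
- stop_top (a point): centre of the top of the stop button: black domed mushroom head, 48 mm across, with two opposite wings. When out, this point is 52 mm above the box's top face and the head's underside 27 mm above it, over a ring 38 mm across and 10 mm high. The point's axes turn with the head: y along wing A, z up
- wing_a (a point): wing A of the stop button: point 38 mm from the button's axis, 10 mm from the wing's round end, in the middle of its thickness and height. A wing is an upright paddle 12 mm thick and 11 mm high, from the dome to 48 mm from the axis; this point is 16.5 mm lower than stop_top. Wings turn and go down with the head; below them it is free down to the box
- wing_b (a point): wing B of the stop button, the same on the opposite side of the axis
- stop_button (a joint): how far the stop button is pushed in, m: 0 = out, 0.0135 = bottom. A spring of 7 to 9 N and the latch resist: about 10 N pushes it all the way; past about 0.011 the latch snaps over it, and let go it rests latched at about 0.0097. A pull does not free it from the latch
- stop_turn (a joint): turn of the stop button's head, rad, clockwise seen from above: 0 = rest, 1.1 = limit. A light return spring (0.04 to 0.1 N m) brings it back to 0 when let go. While latched, a turn of 0.55 to 0.75 frees the latch and the head springs up about 10 mm; turn to 0.9 or more to be sure, then let it turn back
- reset_top (a point): centre of the flat top of the reset button: a plain black round button, 28 mm across, standing 16 mm above the box's top face in a ring 38 mm across and 5 mm high
- reset_button (a joint): how far the reset button is pushed in, m: 0 = out, 0.006 = stop; it takes 2 to 5.5 N and springs back when let go
- pliers: pliers with red sleeves lying flat beside the box, 179 x 54 x 14 mm, origin under the centre; loose, to be left alone
- box_bits: small white and green carton, 71 x 110 x 36 mm, origin under the centre; loose, to be left alone
- tape_roll: roll of black tape lying flat, 72 mm across, 19 mm high, origin under the centre; loose, to be left alone
- spanner_17: combination spanner lying flat, 35 x 222 x 9 mm, origin under the centre, long along its y; loose, to be left alone

How it is judged:
By the outcome, as a careful person would: the job done as asked, in the order asked, and still so for the second after the job is handed in, with the robot touching nothing.
It also fails if it takes over 48 s, if anything falls off the work surface, if the arm or the gripper's body presses on something with over 40 N, if the wrist force passes 120 N, or if a joint passes its speed limit or range.

## Working session

There is one attempt and no reset: what is moved stays moved. The work goes in short steps, Python scripts to look and compute and a tool call to move; the robot and the scene stay as the last step left them, time stands still between calls to the robot, and variables do not carry over. Pictures are saved under pics/ and viewed, at most 10 in all, crops included, and the job is handed in when it is done.

Besides the shell and the picture viewer there is one more tool, called after "Request:" as name(argument=value, ...) on one line, values as JSON. arm_command: Moves the arm, as the interface text tells. Its arguments: {"type":"object","properties":{"rows":{"type":"array"},"grip_force":{"type":"number"}},"required":["rows"]}

```bash
mkdir -p pics
cat > h.py <<'E'
from bench import r
import numpy as np, cv2
def snap(n,f):
    d=r.grab_frame(n); np.savez('pics/'+f+'.npz',**d); cv2.imwrite('pics/'+f+'.png',d['frame'][:,:,::-1]); return d
def pts(d):
    D=d['depth'];K=d['K'];v,u=np.mgrid[:D.shape[0],:D.shape[1]]
    P=np.stack([(u-K[0,2])/K[0,0]*D,(v-K[1,2])/K[1,1]*D,D],-1)
    T=d['world_from_camera'];return P@T[:3,:3].T+T[:3,3]
E
python3 - <<'E'
from h import *
d=snap('scene','s1');print(d['world_from_camera'].round(2))
e=snap('side','d1');print(e['world_from_camera'].round(2))
cv2.imwrite('pics/both.png',cv2.resize(np.vstack([d['frame'],e['frame']])[:,:,::-1],(400,600)))
o=r.get_obs();print({k:np.round(v,3) for k,v in o.items()})
E
```

```text
[[ 0.81 -0.4   0.42  0.16]
 [-0.58 -0.55  0.6  -0.5 ]
 [-0.   -0.73 -0.68  0.76]
 [ 0.    0.    0.    1.  ]]
[[ 0.85 -0.36  0.39  0.18]
 [-0.53 -0.57  0.63 -0.6 ]
 [-0.   -0.74 -0.67  0.81]
 [ 0.    0.    0.    1.  ]]
{'clock': np.float64(0.1), 'joints': array([-1.25 ,  0.478,  0.022,  1.556, -0.011,  1.109, -0.083]), 'qvel': array([-0.001, -0.003,  0.001, -0.001,  0.002, -0.001,  0.   ]), 'tau': array([ 4.0000e-03, -5.9776e+01,  1.6140e+00, -2.8196e+01,  1.3000e-02,
        5.0000e-03,  0.0000e+00]), 'tcp_pos': array([0.28 , 0.613, 0.249]), 'orientation': array([-6.680e-01, -3.069e+00,  3.000e-03]), 'contact_force': array([ 0.528, -1.42 , -0.657]), 'moment': array([-0.003, -0.015,  0.013]), 'gripper_force': np.float64(0.0), 'grip_width': np.float64(0.086)}
```

View pics/s1.png

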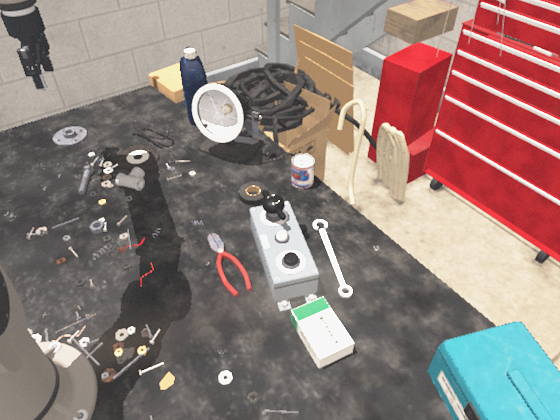

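View pics/d1.png

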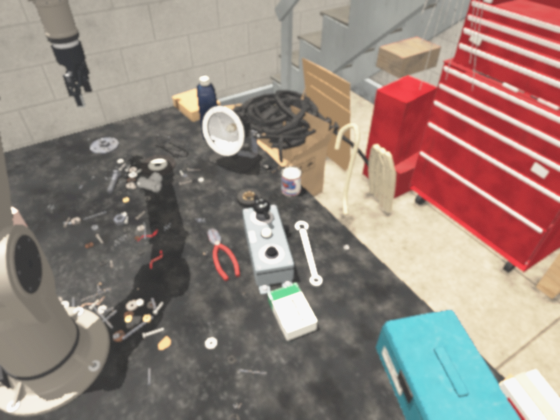

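The stop is at the box's far end (scene picture, about 273,205), the lamp at (282,236) and the reset at (291,260). The pliers, spanner and carton lie around the box. Next I'll measure the box from the depth and look closer at the wings.

Run:
```python
from h import *
d=dict(np.load('pics/s1.npz'));P=pts(d)
R=(slice(185,305),slice(235,335))
p=P[R].reshape(-1,3)
print('table z',np.median(P[300:320,200:240,2]))
m=abs(p[:,2]-.066)<.004
t=p[m];t=t[np.linalg.norm(t[:,:2]-np.median(t[:,:2],0),axis=1)<.13]
rect=cv2.minAreaRect(t[:,:2].astype(np.float32));print('top',rect,t[:,2].mean(),cv2.boxPoints(rect))
for u,v in [(291,258),(282,236),(273,200),(273,207),(270,196),(283,208),(266,205)]:print(u,v,P[v,u].round(4))
h=p[p[:,2]>.088];h=h[np.linalg.norm(h[:,:2]-np.median(h[:,:2],0),axis=1)<.06]
print('head',len(h),h.min(0),h.max(0))
cv2.imwrite('pics/c1.png',cv2.resize(d['frame'][180:310,230:340,::-1],None,fx=4.5,fy=4.5,interpolation=2))
```

```text
table z 0.0034693816949619705
top ((0.5333043336868286, 0.009885743260383606), (0.2158299833536148, 0.092642642557621), 69.61078643798828) 0.06682105989788435 [[ 0.45228803 -0.07512997]
 [ 0.5391264  -0.10740626]
 [ 0.61432064  0.09490146]
 [ 0.5274823   0.12717775]]
291 258 [ 0.5082 -0.0542  0.083 ]
282 236 [0.5296 0.0054 0.0794]
273 200 [0.5521 0.0687 0.1195]
273 207 [0.5449 0.0585 0.1113]
270 196 [0.5555 0.0846 0.1172]
283 208 [0.5655 0.0517 0.1021]
266 205 [0.5366 0.0722 0.111 ]
head 432 [0.53322831 0.02611181 0.09693828] [0.57781774 0.11938    0.12202992]
```

View pics/c1.png

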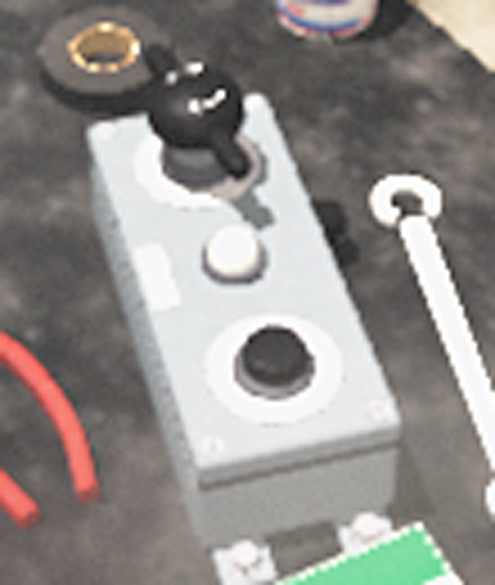

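Run:
```python
from h import *
c=np.array([.5563,.0718])
for f in('s1','d1'):
    d=dict(np.load(f'pics/{f}.npz'));P=pts(d).reshape(-1,3)
    q=P[(np.linalg.norm(P[:,:2]-c,axis=1)<.06)&(P[:,2]>.09)]
    rel=q[:,:2]-c;rr=np.linalg.norm(rel,axis=1)
    w=rr>.03;a=np.degrees(np.arctan2(rel[w,1],rel[w,0]))
    for s in(a<0,a>0):print(f,s.sum(),np.median(a[s]),a[s].std(),rr[w][s].max(),np.median(q[w][s][:,2]),q[w][s].mean(0).round(4))
    k=q[q[:,2]>.112];print('dome',len(k),k.mean(0),k[:,2].max())
    t=P[(abs(P[:,2]-.083)<.006)&(np.linalg.norm(P[:,:2]-[.5103,-.052],axis=1)<.03)]
    print('reset',len(t),t.mean(0))
o=r.get_obs();from scipy.spatial.transform import Rotation as R
print(R.from_rotvec(o['orientation']).as_matrix().round(3))
```

```text
s1 47 -99.76777907811994 4.801914534180435 0.0458794404457495 0.10586706369364707 [0.5501 0.033  0.1053]
s1 41 86.07728182407847 5.5445311021895956 0.04810873433235997 0.1069840333859643 [0.56   0.1102 0.1062]
dome 190 [0.55448862 0.07043156 0.11622143] 0.12202992102346444
reset 139 [ 0.50956607 -0.05147402  0.08208897]
d1 29 -102.07717483203903 5.3446562758507445 0.04322394751474823 0.10791256537830374 [0.5487 0.0359 0.1065]
d1 26 86.61607344114746 4.778709886086706 0.05209982390372793 0.10879735787404016 [0.5586 0.1133 0.1085]
dome 141 [0.55280232 0.0734135  0.1171437 ] 0.12215757214800005
reset 98 [ 0.50877023 -0.04841025  0.08291785]
[[-0.909  0.416 -0.001]
 [ 0.416  0.909 -0.002]
 [-0.    -0.002 -1.   ]]
```

Run:
```python
from h import *
for f in('s1','d1'):
    d=dict(np.load(f'pics/{f}.npz'));P=pts(d);D=d['depth']
    for n,(a,b,c,e) in {'disc':(85,145,195,240),'bottle':(50,120,180,205),'can':(155,185,290,315),'cable':(60,130,240,310)}.items():
        q=P[a:b,c:e].reshape(-1,3);q=q[q[:,2]>.03];print(f,n,np.percentile(q,[5,95],axis=0).round(3).tolist())
    q=P.reshape(-1,3);q=q[(q[:,2]>.12)&(q[:,0]<.85)&(q[:,0]>.2)&(q[:,1]>-.2)&(q[:,1]<.75)]
    H,xe,ye=np.histogram2d(q[:,0],q[:,1],bins=[np.arange(.2,.9,.1),np.arange(-.2,.8,.1)]);print(H.astype(int))
```

```text
s1 disc [[0.58, 0.352, 0.077], [0.664, 0.459, 0.2]]
s1 bottle [[0.578, 0.45, 0.048], [0.672, 0.662, 0.2]]
s1 can [[0.698, 0.16, 0.033], [0.745, 0.206, 0.072]]
s1 cable [[0.639, 0.333, 0.093], [0.705, 0.416, 0.176]]
[[   0    0    0    0    0    0    0 1993  175]
 [   0    0    0    0    0    0    0  225  266]
 [   0    0    0    0    0    0    0    0    0]
 [   0    0    4    0    0    0  237    0    0]
 [   0    0    0    0    0  493  778  527  349]
 [   0    0    0    0    0   16   41    0    1]]
d1 disc [[0.577, 0.375, 0.083], [0.669, 0.633, 0.202]]
d1 bottle [[0.612, 0.581, 0.04], [0.688, 0.88, 0.209]]
d1 can [[0.709, 0.164, 0.047], [0.748, 0.21, 0.075]]
d1 cable [[0.185, -0.605, 0.126], [0.706, 0.427, 0.807]]
[[   0    0    0    0    0    0    0 2144  259]
 [   0    0    0    0    0    0    0  310  204]
 [   0    0    0    0    0    0    0    0    0]
 [   0    0   19    0    0    0  179    0    0]
 [   0    0    0    0    0  345  546  333  246]
 [   0    0    0    0    0    6   23    0    1]]
```

Request:
arm_command(rows=[{"fingers": -1,"x": -0.026,"y": -0.021},{"fingers": -1,"x": -0.026,"y": -0.021},{"fingers": -1,"x": -0.026,"y": -0.021},{"fingers": -1,"x": -0.026,"y": -0.021},{"fingers": -1,"x": -0.026,"y": -0.021},{"fingers": -1,"x": -0.026,"y": -0.021},{"fingers": -1,"x": -0.026,"y": -0.021},{"fingers": -1,"x": -0.026,"y": -0.021},{"fingers": -1,"x": -0.026,"y": -0.021},{"fingers": -1,"x": -0.026,"y": -0.021}])

```text
validation failed for argument at $.ro...
```

Request:
arm_command(rows=[{"fingers": -1,"x": -0.026,"y": -0.021},{"fingers": -1,"x": -0.026,"y": -0.021},{"fingers": -1,"x": -0.026,"y": -0.021},{"fingers": -1,"x": -0.026,"y": -0.021},{"fingers": -1,"x": -0.026,"y": -0.021},{"fingers": -1,"x": -0.026,"y": -0.021},{"fingers": -1,"x": -0.026,"y": -0.021},{"fingers": -1,"x": -0.02,"y": -0.015}])

```text
validation failed for argument at $.ro...
```

Request:
arm_command(rows=[{"fingers": -1,"az": 7},{"fingers": -1,"az": 7},{"fingers": -1,"az": 7},{"fingers": -1,"az": 7},{"fingers": -1,"az": 7},{"fingers": -1,"az": 7},{"fingers": -1,"az": 7},{"fingers": -1,"az": 7},{"fingers": -1,"az": 7},{"fingers": -1,"az": 7}])

```text
validation failed for argument at $.ro...
```

```bash
cat >> h.py <<'E'
from scipy.spatial.transform import Rotation as Ro
def st():
    o=r.get_obs();M=Ro.from_rotvec(o['orientation']).as_matrix()
    print('t',o['clock'].round(2),'tcp',o['tcp_pos'].round(4),'tip z',(o['tcp_pos']+M[:,2]*.019)[2].round(4),'F',np.round(o['contact_force'],1),'w',o['grip_width'],'xang',np.degrees(np.arctan2(M[1,0],M[0,0])).round(1),'zax',M[:,2].round(4),'j',np.round(o['joints'],2))
    return o,M
E
python3 - <<'E'
from h import *
o,M=st()
d=snap('scene','s2');snap('wrist','w2')
T=np.array([.555,.0718,.118]);print('tool delta tip->stop top',M.T@(T-(o['tcp_pos']+M[:,2]*.019)))
E
```

```text
Traceback (most recent call last):
  File "h.py", line 12, in st
    print('t',o['clock'].round(2),'tcp',o['tcp_pos'].round(4),'tip z',(o['tcp_pos']+M[:,2]*.019)[2].round(4),'F',np.round(o['contact_force'],1),'w',o['grip_width'],'xang',np.degrees(np.arctan2(M[1,0],M[0,0])).round(1),'zax',M[:,2].round(4),'j',np.round(o['joints'],2))
              ^^^^^^^^^^^^^^^^
AttributeError: 'float' object has no attribute 'round'
```

Request:
arm_command(rows=[{"fingers": -1,"x": -0.026,"y": -0.021,"z": 0,"ax": 0,"ay": 0,"az": 0}])

```text
clock: 0.18
tcp_pos: [0.29, 0.5888, 0.2493]
orientation: [-0.654, -3.069, -0.003]
contact_force: [-0.8, 0.4, 0.3]
grip_width: 0.0754
gripper_force: 0.0
```

```bash
sed -i "s/o\['clock'\].round(2)/round(o['clock'],2)/" h.py
```

```text
(no output)
```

All seven keys are needed. Moving on.

Request:
arm_command(rows=[{"fingers": -1,"x": -0.026,"y": -0.021,"z": 0,"ax": 0,"ay": 0,"az": 0},{"fingers": -1,"x": -0.026,"y": -0.021,"z": 0,"ax": 0,"ay": 0,"az": 0},{"fingers": -1,"x": -0.026,"y": -0.021,"z": 0,"ax": 0,"ay": 0,"az": 0},{"fingers": -1,"x": -0.026,"y": -0.021,"z": 0,"ax": 0,"ay": 0,"az": 0},{"fingers": -1,"x": -0.026,"y": -0.021,"z": 0,"ax": 0,"ay": 0,"az": 0},{"fingers": -1,"x": -0.026,"y": -0.021,"z": 0,"ax": 0,"ay": 0,"az": 0},{"fingers": -1,"x": -0.026,"y": -0.021,"z": 0,"ax": 0,"ay": 0,"az": 0},{"fingers": -1,"x": -0.026,"y": -0.021,"z": 0,"ax": 0,"ay": 0,"az": 0},{"fingers": -1,"x": -0.026,"y": -0.021,"z": 0,"ax": 0,"ay": 0,"az": 0}])

```text
clock: 0.93
tcp_pos: [0.4301, 0.3131, 0.2501]
orientation: [-0.668, -3.069, 0.001]
contact_force: [1.0, 0.4, -0.3]
grip_width: 0.0002
gripper_force: 0.0
```

Request:
arm_command(rows=[{"fingers": -1,"x": -0.026,"y": -0.021,"z": 0,"ax": 0,"ay": 0,"az": 0},{"fingers": -1,"x": -0.026,"y": -0.021,"z": 0,"ax": 0,"ay": 0,"az": 0},{"fingers": -1,"x": -0.026,"y": -0.021,"z": 0,"ax": 0,"ay": 0,"az": 0},{"fingers": -1,"x": -0.026,"y": -0.021,"z": 0,"ax": 0,"ay": 0,"az": 0},{"fingers": -1,"x": -0.026,"y": -0.021,"z": 0,"ax": 0,"ay": 0,"az": 0},{"fingers": -1,"x": -0.026,"y": -0.021,"z": 0,"ax": 0,"ay": 0,"az": 0},{"fingers": -1,"x": -0.026,"y": -0.021,"z": 0,"ax": 0,"ay": 0,"az": 0},{"fingers": -1,"x": -0.02,"y": -0.015,"z": 0,"ax": 0,"ay": 0,"az": 0}])

```text
clock: 1.6
tcp_pos: [0.5467, 0.0802, 0.2502]
orientation: [0.672, 3.069, -0.002]
contact_force: [-0.2, 0.2, 0.1]
grip_width: -0.0002
gripper_force: 0.0
```

Request:
arm_command(rows=[{"fingers": -1,"x": 0,"y": 0,"z": 0,"ax": 0,"ay": 0,"az": 7},{"fingers": -1,"x": 0,"y": 0,"z": 0,"ax": 0,"ay": 0,"az": 7},{"fingers": -1,"x": 0,"y": 0,"z": 0,"ax": 0,"ay": 0,"az": 7},{"fingers": -1,"x": 0,"y": 0,"z": 0,"ax": 0,"ay": 0,"az": 7},{"fingers": -1,"x": 0,"y": 0,"z": 0,"ax": 0,"ay": 0,"az": 7},{"fingers": -1,"x": 0,"y": 0,"z": 0,"ax": 0,"ay": 0,"az": 7},{"fingers": -1,"x": 0,"y": 0,"z": 0,"ax": 0,"ay": 0,"az": 7},{"fingers": -1,"x": 0,"y": 0,"z": 0,"ax": 0,"ay": 0,"az": 7},{"fingers": -1,"x": 0,"y": 0,"z": 0,"ax": 0,"ay": 0,"az": 7},{"fingers": -1,"x": 0,"y": 0,"z": 0,"ax": 0,"ay": 0,"az": 7}])

```text
clock: 2.43
tcp_pos: [0.5458, 0.0835, 0.25]
orientation: [-2.314, -2.124, 0.001]
contact_force: [0.4, 0.4, -0.7]
grip_width: -0.0004
gripper_force: 0.0
```

Run:
```python
from h import *
o,M=st()
d=snap('scene','s2');snap('wrist','w2')
T=np.array([.555,.0718,.118]);print('tool delta tip->stop top',M.T@(T-(o['tcp_pos']+M[:,2]*.019)))
```

```text
t 2.43 tcp [0.5458 0.0835 0.25  ] tip z 0.231 F [ 0.4  0.4 -0.7] w -0.0004160232780939064 xang 85.1 zax [-7.e-04 -1.e-04 -1.e+00] j [-0.66  0.29  0.49  1.88 -0.16  1.01 -0.19]
tool delta tip->stop top [-0.01079623  0.01024363  0.11296251]
```

View pics/w2.png

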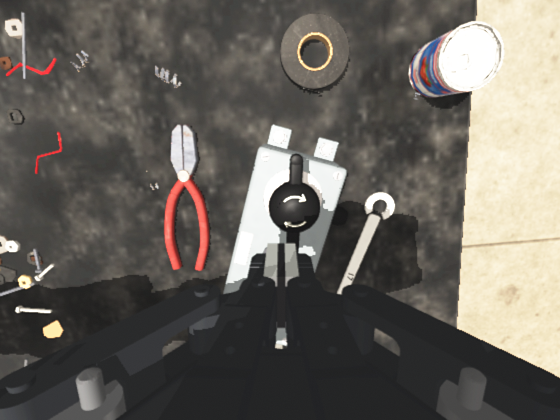

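The wrist picture shows the dome centred near (294,205), wing tip at (296,157), the box corners at (262,148) and (346,170), and the shut fingers below. I'll check the stop's centre and wing direction from these.

Run:
```python
from h import *
d=dict(np.load('pics/w2.npz'));K=d['K'];T=d['world_from_camera']
def bp(u,v,z):
    w=T[:3,:3]@np.linalg.inv(K)@[u,v,1];return T[:3,3]+w*(z-T[2,3])/w[2]
c=bp(294,205,.102);print('dome',c)   # widest outline
for u,v,z in[(296,160,.107),(262,148,.066),(346,170,.066)]:
    p=bp(u,v,z);q=p-c;print(p.round(4),np.linalg.norm(q[:2]),np.degrees(np.arctan2(q[1],q[0])))
P=pts(d);q=P.reshape(-1,3);k=q[(q[:,2]>.1)&(q[:,2]<.125)&(np.linalg.norm(q[:,:2]-[.555,.072],axis=1)<.06)]
print(len(k));s=k[:,1]>.1;print(k[s].mean(0),k[s].max(0));s=k[:,2]>.114;print(k[s].mean(0))
```

```text
dome [0.55683143 0.07705115 0.102     ]
[0.5616 0.1178 0.107 ] 0.04101374897547114 83.29615694148984
[0.5311 0.1275 0.066 ] 0.05664236372312724 117.03627372826635
[0.6117 0.0985 0.066 ] 0.058956564278802526 21.36022215982283
2667
[0.56046067 0.11103191 0.10706075] [0.56699149 0.1227008  0.10959939]
[0.55612857 0.07627248 0.11669702]
```

Request:
arm_command(rows=[{"fingers": -1,"x": -0.0085,"y": 0.011,"z": 0.02,"ax": 0,"ay": 0,"az": 2},{"fingers": -1,"x": 0,"y": 0,"z": 0.04,"ax": 0,"ay": 0,"az": 0},{"fingers": -1,"x": 0,"y": 0,"z": 0.03,"ax": 0,"ay": 0,"az": 0},{"fingers": -1,"x": 0,"y": 0,"z": 0.015,"ax": 0,"ay": 0,"az": 0},{"fingers": -1,"x": 0,"y": 0,"z": 0,"ax": 0,"ay": 0,"az": 0},{"fingers": -1,"x": 0,"y": 0,"z": 0,"ax": 0,"ay": 0,"az": 0}])

```text
clock: 3.03
tcp_pos: [0.556, 0.0739, 0.1449]
orientation: [-2.342, -2.093, 0.003]
contact_force: [0.7, 0.0, 1.2]
grip_width: -0.0005
gripper_force: 0.0
```

Request:
arm_command(rows=[{"fingers": -1,"x": 0,"y": 0,"z": 0.003,"ax": 0,"ay": 0,"az": 0},{"fingers": -1,"x": 0,"y": 0,"z": 0.003,"ax": 0,"ay": 0,"az": 0},{"fingers": -1,"x": 0,"y": 0,"z": 0.003,"ax": 0,"ay": 0,"az": 0},{"fingers": -1,"x": 0,"y": 0,"z": 0,"ax": 0,"ay": 0,"az": 0}])

```text
clock: 3.37
tcp_pos: [0.5573, 0.0744, 0.137]
orientation: [2.344, 2.091, 0.003]
contact_force: [0.9, 0.1, 1.6]
grip_width: 0.0002
gripper_force: 0.7
```

```bash
python3 -c "
from h import *
st()"
```

```text
t 3.37 tcp [0.5573 0.0744 0.137 ] tip z 0.118 F [0.9 0.1 1.6] w 0.00016568019471155404 xang 83.5 zax [ 2.1e-03  7.0e-04 -1.0e+00] j [-0.59  0.46  0.44  1.95 -0.27  0.78 -0.11]
```

Request:
arm_command(rows=[{"fingers": -1,"x": 0,"y": 0,"z": 0.002,"ax": 0,"ay": 0,"az": 0},{"fingers": -1,"x": 0,"y": 0,"z": 0.002,"ax": 0,"ay": 0,"az": 0},{"fingers": -1,"x": 0,"y": 0,"z": 0.002,"ax": 0,"ay": 0,"az": 0},{"fingers": -1,"x": 0,"y": 0,"z": 0.002,"ax": 0,"ay": 0,"az": 0},{"fingers": -1,"x": 0,"y": 0,"z": 0,"ax": 0,"ay": 0,"az": 0}])

```text
clock: 3.78
tcp_pos: [0.5573, 0.0744, 0.1292]
orientation: [2.344, 2.09, 0.003]
contact_force: [-0.7, -0.3, 5.5]
grip_width: 0.0002
gripper_force: 2.7
```

Request:
arm_command(rows=[{"fingers": -1,"x": 0,"y": 0,"z": 0.002,"ax": 0,"ay": 0,"az": 0},{"fingers": -1,"x": 0,"y": 0,"z": 0.002,"ax": 0,"ay": 0,"az": 0},{"fingers": -1,"x": 0,"y": 0,"z": 0,"ax": 0,"ay": 0,"az": 0}])

```text
clock: 4.03
tcp_pos: [0.5574, 0.0744, 0.1253]
orientation: [2.344, 2.09, 0.003]
contact_force: [-0.3, 0.2, 7.9]
grip_width: -0.0001
gripper_force: 4.0
```

Tip at 0.106; pressing the last millimetres until the force rises at the bottom.

Request:
arm_command(rows=[{"fingers": -1,"x": 0,"y": 0,"z": 0.002,"ax": 0,"ay": 0,"az": 0},{"fingers": -1,"x": 0,"y": 0,"z": 0,"ax": 0,"ay": 0,"az": 0}])

```text
clock: 4.2
tcp_pos: [0.5574, 0.0744, 0.1234]
orientation: [2.344, 2.09, 0.003]
contact_force: [-0.3, -0.3, 7.7]
grip_width: -0.0
gripper_force: 4.2
```

Request:
arm_command(rows=[{"fingers": -1,"x": 0,"y": 0,"z": 0.001,"ax": 0,"ay": 0,"az": 0},{"fingers": -1,"x": 0,"y": 0,"z": 0,"ax": 0,"ay": 0,"az": 0}])

```text
clock: 4.37
tcp_pos: [0.5575, 0.0744, 0.1232]
orientation: [2.345, 2.09, 0.004]
contact_force: [-2.4, 0.3, 15.0]
grip_width: -0.0001
gripper_force: 7.2
```

Request:
arm_command(rows=[{"fingers": -1,"x": 0,"y": 0,"z": -0.01,"ax": 0,"ay": 0,"az": 0},{"fingers": -1,"x": 0,"y": 0,"z": -0.03,"ax": 0,"ay": 0,"az": 0},{"fingers": -1,"x": 0,"y": 0,"z": -0.04,"ax": 0,"ay": 0,"az": 0},{"fingers": -1,"x": 0,"y": 0,"z": -0.04,"ax": 0,"ay": 0,"az": 0},{"fingers": -1,"x": 0,"y": 0,"z": 0,"ax": 0,"ay": 0,"az": 0},{"fingers": -1,"x": 0,"y": 0,"z": 0,"ax": 0,"ay": 0,"az": 0}])

```text
clock: 4.87
tcp_pos: [0.5578, 0.0744, 0.2441]
orientation: [2.344, 2.09, 0.008]
contact_force: [0.1, 0.2, -0.4]
grip_width: 0.0003
gripper_force: 0.0
```

```bash
cat >> h.py <<'E'
def head(f):
    d=snap('wrist',f);q=pts(d).reshape(-1,3)
    k=q[(q[:,2]>.084)&(q[:,2]<.125)&(np.linalg.norm(q[:,:2]-[.556,.074],axis=1)<.055)]
    m=np.linalg.norm(k[:,:2]-[.556,.074],axis=1)
    s=(m>.03)&(k[:,1]>.09);w=k[s]
    print(f,'top z',np.percentile(k[m<.02][:,2],98),'wing',w.mean(0).round(4),w.max(0).round(4),w.min(0).round(4),'ang',np.degrees(np.arctan2(*(w.mean(0)[:2]-[.556,.074])[::-1])))
E
python3 -c "
from h import *
o,M=st();head('w3')"
```

```text
t 4.87 tcp [0.5578 0.0744 0.2441] tip z 0.2251 F [ 0.1  0.2 -0.4] w 0.0003049723976114181 xang 83.4 zax [ 0.005   0.0021 -1.    ] j [-0.65  0.32  0.5   1.87 -0.18  1.   -0.18]
w3 top z 0.10951418867458369 wing [0.5608 0.1126 0.0974] [0.5669 0.1225 0.0996] [0.5539 0.103  0.0927] ang 82.92966863158344
```

View pics/w3.png

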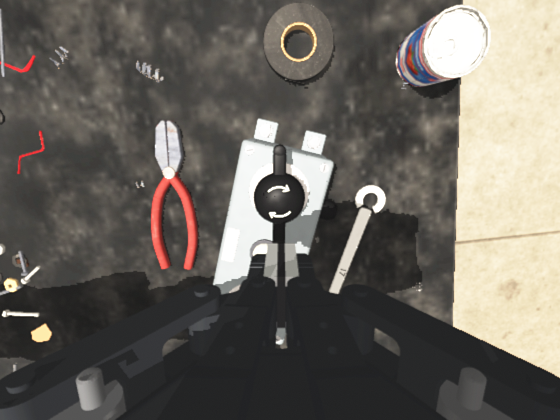

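Latched: the head top fell from 0.119 to about 0.1095, and the wing top sits at 0.097. The wrist picture shows the far wing straight up at (279,150), and the arrows on the head are clockwise. I'll go down on the −x side of that far wing.

Request:
arm_command(rows=[{"fingers": -1,"x": 0.02,"y": -0.018,"z": 0,"ax": 0,"ay": 0,"az": 0},{"fingers": -1,"x": 0.0205,"y": -0.0185,"z": 0,"ax": 0,"ay": 0,"az": 0},{"fingers": -1,"x": 0,"y": 0,"z": 0.04,"ax": 0,"ay": 0,"az": 0},{"fingers": -1,"x": 0,"y": 0,"z": 0.04,"ax": 0,"ay": 0,"az": 0},{"fingers": -1,"x": 0,"y": 0,"z": 0.03,"ax": 0,"ay": 0,"az": 0},{"fingers": -1,"x": 0,"y": 0,"z": 0.02,"ax": 0,"ay": 0,"az": 0},{"fingers": -1,"x": 0,"y": 0,"z": 0.01,"ax": 0,"ay": 0,"az": 0},{"fingers": -1,"x": 0,"y": 0,"z": 0,"ax": 0,"ay": 0,"az": 0}])

```text
clock: 5.58
tcp_pos: [0.5224, 0.1178, 0.0983]
orientation: [-2.343, -2.089, 0.01]
contact_force: [-0.2, -0.2, 0.4]
grip_width: -0.0
gripper_force: 0.0
```

```bash
python3 -c "
from h import *
o,M=st();print(M.T@(np.array([.556,.074,.1])-o['tcp_pos']))
snap('scene','s4')
d=np.load('pics/s4.npz')
cv2.imwrite('pics/c4.png',cv2.resize(d['frame'][150:280,220:330,::-1],None,fx=4.5,fy=4.5,interpolation=2))"
```

```text
t 5.58 tcp [0.5224 0.1178 0.0983] tip z 0.0793 F [-0.2 -0.2  0.4] w -4.601112740370492e-06 xang 83.4 zax [-0.006  -0.0026 -1.    ] j [-0.66  0.48  0.41  2.03 -0.29  0.69 -0.18]
[-0.03968885  0.03837749 -0.00178473]
```

View pics/c4.png

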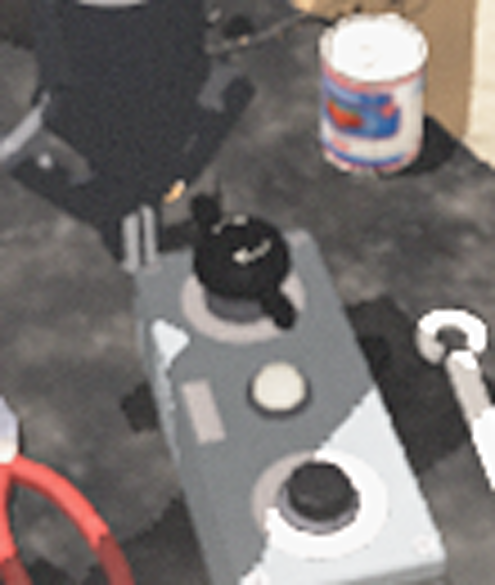

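Request:
arm_command(rows=[{"fingers": -1,"x": 0,"y": 0.005,"z": -0.003,"ax": 0,"ay": 0,"az": 0},{"fingers": -1,"x": 0,"y": 0.005,"z": 0,"ax": 0,"ay": 0,"az": 0},{"fingers": -1,"x": 0,"y": 0.005,"z": 0,"ax": 0,"ay": 0,"az": 0},{"fingers": -1,"x": 0,"y": 0.004,"z": 0,"ax": 0,"ay": 0,"az": 0},{"fingers": -1,"x": 0,"y": 0,"z": 0,"ax": 0,"ay": 0,"az": 0}])

```text
clock: 6.05
tcp_pos: [0.5451, 0.1167, 0.1052]
orientation: [2.345, 2.09, 0.003]
contact_force: [-0.8, 0.5, 1.1]
grip_width: 0.0001
gripper_force: 0.1
```

```bash
python3 -c "
from h import *
o,M=st();print(M.T@(np.array([.556,.074,.1])-o['tcp_pos']));head('w5')"
```

```text
t 6.05 tcp [0.5451 0.1167 0.1052] tip z 0.0862 F [-0.8  0.5  1.1] w 6.49173464962956e-05 xang 83.4 zax [ 1.9e-03  9.0e-04 -1.0e+00] j [-0.64  0.5   0.41  1.98 -0.29  0.72 -0.17]
[-0.04117241  0.01572439  0.00517268]
w5 top z 0.10631659064719962 wing [0.5535 0.1209 0.1072] [0.5703 0.1282 0.125 ] [0.5344 0.1021 0.0884] ang 93.04117944348307
```

View pics/w5.png

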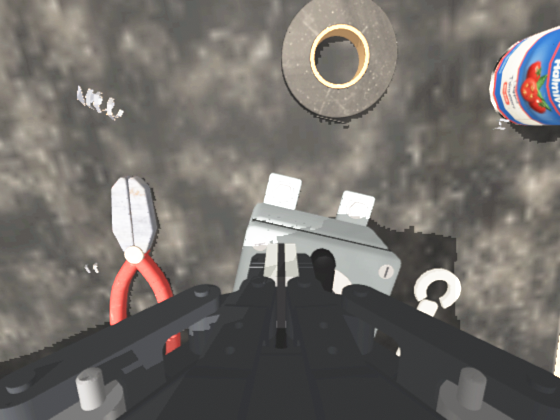

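Request:
arm_command(rows=[{"fingers": -1,"x": 0,"y": 0,"z": 0.005,"ax": 0,"ay": 0,"az": 0},{"fingers": -1,"x": 0,"y": 0,"z": 0,"ax": 0,"ay": 0,"az": 0},{"fingers": -1,"x": 0.0014,"y": 0.0044,"z": 0,"ax": 0,"ay": 0,"az": 6},{"fingers": -1,"x": 0.0014,"y": 0.0044,"z": 0,"ax": 0,"ay": 0,"az": 6},{"fingers": -1,"x": 0.0014,"y": 0.0044,"z": 0,"ax": 0,"ay": 0,"az": 6},{"fingers": -1,"x": 0,"y": 0,"z": 0,"ax": 0,"ay": 0,"az": 0}])

```text
clock: 6.6
tcp_pos: [0.5571, 0.1178, 0.0987]
orientation: [-2.646, -1.694, 0.002]
contact_force: [-1.6, 0.5, 0.1]
grip_width: -0.0004
gripper_force: 0.5
```

```bash
python3 -c "
from h import *
o,M=st();print(M.T@(np.array([.556,.074,.1])-o['tcp_pos']),o['moment'])"
```

```text
t 6.6 tcp [0.5571 0.1178 0.0987] tip z 0.0797 F [-1.6  0.5  0.1] w -0.00035122749916338274 xang 65.2 zax [-1.3e-03 -6.0e-04 -1.0e+00] j [-0.69  0.54  0.49  1.96 -0.37  0.73 -0.41]
[-0.04020779  0.01733392 -0.0012783 ] [0.12814697 0.19597859 0.00676424]
```

Contact is made (about 1.7 N). I'll continue the arc to about 60°.

Request:
arm_command(rows=[{"fingers": -1,"x": 0.0014,"y": 0.0044,"z": 0,"ax": 0,"ay": 0,"az": 6},{"fingers": -1,"x": 0.0014,"y": 0.0044,"z": 0,"ax": 0,"ay": 0,"az": 6},{"fingers": -1,"x": 0.0014,"y": 0.0044,"z": 0,"ax": 0,"ay": 0,"az": 6},{"fingers": -1,"x": 0.0014,"y": 0.0044,"z": 0,"ax": 0,"ay": 0,"az": 6},{"fingers": -1,"x": 0,"y": 0,"z": 0,"ax": 0,"ay": 0,"az": 0}])

```text
clock: 7.02
tcp_pos: [0.5749, 0.1131, 0.0988]
orientation: [-2.938, -1.111, 0.001]
contact_force: [0.1, 2.3, 0.4]
grip_width: -0.0003
gripper_force: 1.3
```

Request:
arm_command(rows=[{"fingers": -1,"x": 0.0014,"y": 0.0044,"z": 0,"ax": 0,"ay": 0,"az": 6},{"fingers": -1,"x": 0.0014,"y": 0.0044,"z": 0,"ax": 0,"ay": 0,"az": 6},{"fingers": -1,"x": 0,"y": 0,"z": 0,"ax": 0,"ay": 0,"az": 0}])

```text
clock: 7.27
tcp_pos: [0.5826, 0.1079, 0.099]
orientation: [-3.038, -0.801, 0.001]
contact_force: [-0.4, 3.9, 0.3]
grip_width: -0.0
gripper_force: 1.7
```

```bash
python3 -c "
from h import *
o,M=st();print(M.T@(np.array([.556,.074,.1])-o['tcp_pos']))
d=snap('scene','s6');P=pts(d).reshape(-1,3)
k=P[(P[:,2]>.09)&(np.linalg.norm(P[:,:2]-[.556,.074],axis=1)<.02)];print(np.percentile(k[:,2],95))
rel=P[:,:2]-[.556,.074];rr=np.linalg.norm(rel,axis=1);w=(P[:,2]>.085)&(P[:,2]<.12)&(rr>.03)&(rr<.05)&(rel[:,1]<0)
print(w.sum(),np.median(np.degrees(np.arctan2(rel[w,1],rel[w,0]))),np.median(P[w,2]))
cv2.imwrite('pics/c6.png',cv2.resize(d['frame'][150:280,220:330,::-1],None,fx=4.5,fy=4.5,interpolation=2))"
```

```text
t 7.27 tcp [0.5826 0.1079 0.099 ] tip z 0.08 F [-0.4  3.9  0.3] w -3.247140013496428e-05 xang 29.5 zax [-4.e-04  1.e-04 -1.e+00] j [-0.76  0.61  0.65  1.91 -0.51  0.79 -0.89]
[-0.03986367  0.01642273 -0.00103665]
0.4779254985743454
52 -153.09003286976667 0.10657886258279875
```

View pics/c6.png

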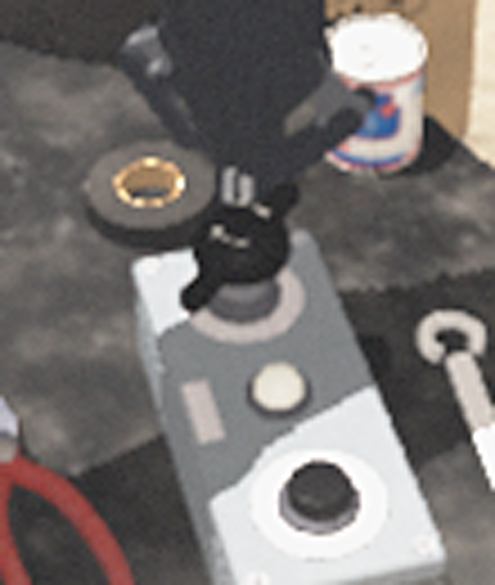

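The picture shows wing B now at (195,295) and the ring visible under the head. The numbers give a turn of about 56° (0.98 rad) with the wing top back at 0.1066, so the head has been released. I'll back off along the arc, then clear and lift.

Request:
arm_command(rows=[{"fingers": -1,"x": -0.0018,"y": -0.0042,"z": 0,"ax": 0,"ay": 0,"az": -6},{"fingers": -1,"x": -0.0018,"y": -0.0042,"z": 0,"ax": 0,"ay": 0,"az": -6},{"fingers": -1,"x": -0.0018,"y": -0.0042,"z": 0,"ax": 0,"ay": 0,"az": -6},{"fingers": -1,"x": -0.0018,"y": -0.0042,"z": 0,"ax": 0,"ay": 0,"az": -6},{"fingers": -1,"x": -0.0018,"y": -0.0042,"z": 0,"ax": 0,"ay": 0,"az": -6},{"fingers": -1,"x": -0.0018,"y": -0.0042,"z": 0,"ax": 0,"ay": 0,"az": -6},{"fingers": -1,"x": -0.0018,"y": -0.0042,"z": 0,"ax": 0,"ay": 0,"az": -6},{"fingers": -1,"x": -0.0018,"y": -0.0042,"z": 0,"ax": 0,"ay": 0,"az": -6},{"fingers": -1,"x": -0.0018,"y": -0.0042,"z": 0,"ax": 0,"ay": 0,"az": -6}])

```text
clock: 8.07
tcp_pos: [0.5434, 0.1158, 0.0993]
orientation: [2.332, 2.104, -0.001]
contact_force: [-0.5, -0.4, -0.5]
grip_width: -0.0001
gripper_force: 0.3
```

Request:
arm_command(rows=[{"fingers": -1,"x": 0,"y": -0.01,"z": 0,"ax": 0,"ay": 0,"az": 0},{"fingers": -1,"x": 0,"y": -0.01,"z": 0,"ax": 0,"ay": 0,"az": 0},{"fingers": -1,"x": 0,"y": -0.01,"z": 0,"ax": 0,"ay": 0,"az": 0},{"fingers": -1,"x": 0,"y": 0,"z": -0.03,"ax": 0,"ay": 0,"az": 0},{"fingers": -1,"x": 0,"y": 0,"z": -0.04,"ax": 0,"ay": 0,"az": 0},{"fingers": -1,"x": 0,"y": 0,"z": -0.04,"ax": 0,"ay": 0,"az": 0},{"fingers": -1,"x": 0,"y": 0,"z": -0.03,"ax": 0,"ay": 0,"az": 0},{"fingers": -1,"x": 0,"y": 0,"z": 0,"ax": 0,"ay": 0,"az": 0}])

```text
clock: 8.73
tcp_pos: [0.5171, 0.1208, 0.2453]
orientation: [2.344, 2.088, 0.016]
contact_force: [0.2, -0.5, -0.6]
grip_width: 0.0002
gripper_force: 0.0
```

```bash
python3 -c "
from h import *
o,M=st();head('w7');print(M.T@(np.array([.5095,-.051,.082])-(o['tcp_pos']+.019*M[:,2])))
d=snap('scene','s7');P=pts(d).reshape(-1,3)
t=P[(abs(P[:,2]-.082)<.006)&(np.linalg.norm(P[:,:2]-[.5103,-.052],axis=1)<.03)];print('reset',len(t),t.mean(0))"
```

```text
t 8.73 tcp [0.5171 0.1208 0.2453] tip z 0.2263 F [ 0.2 -0.5 -0.6] w 0.00016030435409020326 xang 83.4 zax [ 0.0095  0.0046 -0.9999] j [-0.77  0.26  0.5   1.94 -0.15  0.97 -0.31]
w7 top z 0.11907454774300091 wing [0.5602 0.1135 0.1065] [0.567  0.1231 0.1091] [0.5538 0.1028 0.0983] ang 83.88868149335747
[-0.17244502  0.01081738  0.14345809]
reset 144 [ 0.50947449 -0.05190562  0.08183233]
```

The stop is out (0.119) and the head has turned back to rest. Now the reset.

Request:
arm_command(rows=[{"fingers": -1,"x": -0.034,"y": 0.002,"z": 0,"ax": 0,"ay": 0,"az": 0},{"fingers": -1,"x": -0.035,"y": 0.002,"z": 0,"ax": 0,"ay": 0,"az": 0},{"fingers": -1,"x": -0.035,"y": 0.002,"z": 0,"ax": 0,"ay": 0,"az": 0},{"fingers": -1,"x": -0.034,"y": 0.002,"z": 0,"ax": 0,"ay": 0,"az": 0},{"fingers": -1,"x": -0.034,"y": 0.003,"z": 0,"ax": 0,"ay": 0,"az": 0},{"fingers": -1,"x": 0,"y": 0,"z": 0.04,"ax": 0,"ay": 0,"az": 0},{"fingers": -1,"x": 0,"y": 0,"z": 0.04,"ax": 0,"ay": 0,"az": 0},{"fingers": -1,"x": 0,"y": 0,"z": 0.03,"ax": 0,"ay": 0,"az": 0},{"fingers": -1,"x": 0,"y": 0,"z": 0.015,"ax": 0,"ay": 0,"az": 0},{"fingers": -1,"x": 0,"y": 0,"z": 0,"ax": 0,"ay": 0,"az": 0}])

```text
clock: 9.67
tcp_pos: [0.5012, -0.052, 0.1096]
orientation: [-2.341, -2.086, 0.013]
contact_force: [-0.8, 0.2, 0.3]
grip_width: 0.0
gripper_force: 0.0
```

Request:
arm_command(rows=[{"fingers": -1,"x": 0,"y": 0,"z": 0,"ax": 0,"ay": 0,"az": 0},{"fingers": -1,"x": 0,"y": 0,"z": 0,"ax": 0,"ay": 0,"az": 0}])

```text
clock: 9.83
tcp_pos: [0.5056, -0.0522, 0.1146]
orientation: [2.345, 2.09, -0.0]
contact_force: [0.4, 0.1, -0.2]
grip_width: -0.0002
gripper_force: 0.0
```

```bash
python3 -c "
from h import *
o,M=st();print(M.T@(np.array([.5095,-.0515,.082])-(o['tcp_pos']+.019*M[:,2])))"
```

```text
t 9.83 tcp [ 0.5056 -0.0522  0.1146] tip z 0.0956 F [ 0.4  0.1 -0.2] w -0.00023455295985745596 xang 83.4 zax [ 1.e-04 -3.e-04 -1.e+00] j [-0.42  0.43  0.5   2.09 -0.32  0.69  0.17]
[0.00111328 0.0037564  0.01363437]
```

Request:
arm_command(rows=[{"fingers": -1,"x": 0.001,"y": 0.0035,"z": 0.004,"ax": 0,"ay": 0,"az": 0},{"fingers": -1,"x": 0,"y": 0,"z": 0.004,"ax": 0,"ay": 0,"az": 0},{"fingers": -1,"x": 0,"y": 0,"z": 0.003,"ax": 0,"ay": 0,"az": 0},{"fingers": -1,"x": 0,"y": 0,"z": 0.002,"ax": 0,"ay": 0,"az": 0},{"fingers": -1,"x": 0,"y": 0,"z": 0.002,"ax": 0,"ay": 0,"az": 0},{"fingers": -1,"x": 0,"y": 0,"z": 0.001,"ax": 0,"ay": 0,"az": 0},{"fingers": -1,"x": 0,"y": 0,"z": 0,"ax": 0,"ay": 0,"az": 0}])

```text
clock: 10.42
tcp_pos: [0.5093, -0.0513, 0.0984]
orientation: [-2.345, -2.091, -0.001]
contact_force: [-0.2, 0.5, 2.9]
grip_width: -0.0
gripper_force: 1.6
```

Request:
arm_command(rows=[{"fingers": -1,"x": 0,"y": 0,"z": 0.0015,"ax": 0,"ay": 0,"az": 0},{"fingers": -1,"x": 0,"y": 0,"z": 0.001,"ax": 0,"ay": 0,"az": 0},{"fingers": -1,"x": 0,"y": 0,"z": 0,"ax": 0,"ay": 0,"az": 0}])

```text
clock: 10.67
tcp_pos: [0.5094, -0.0514, 0.0958]
orientation: [2.345, 2.091, 0.001]
contact_force: [-1.2, 2.1, 4.6]
grip_width: -0.0
gripper_force: 2.3
```

Request:
arm_command(rows=[{"fingers": -1,"x": 0,"y": 0,"z": 0.001,"ax": 0,"ay": 0,"az": 0},{"fingers": -1,"x": 0,"y": 0,"z": 0.001,"ax": 0,"ay": 0,"az": 0},{"fingers": -1,"x": 0,"y": 0,"z": 0,"ax": 0,"ay": 0,"az": 0}])

```text
clock: 10.92
tcp_pos: [0.5094, -0.0514, 0.0949]
orientation: [-2.345, -2.09, -0.001]
contact_force: [-4.7, 1.8, 18.1]
grip_width: -0.0002
gripper_force: 9.0
```

Bottomed at 18 N, tip 0.076 (6 mm in). Lift off.

Request:
arm_command(rows=[{"fingers": -1,"x": 0,"y": 0,"z": -0.005,"ax": 0,"ay": 0,"az": 0},{"fingers": -1,"x": 0,"y": 0,"z": -0.02,"ax": 0,"ay": 0,"az": 0},{"fingers": -1,"x": 0,"y": 0,"z": -0.04,"ax": 0,"ay": 0,"az": 0},{"fingers": -1,"x": 0,"y": 0,"z": -0.04,"ax": 0,"ay": 0,"az": 0},{"fingers": -1,"x": 0,"y": 0,"z": -0.03,"ax": 0,"ay": 0,"az": 0},{"fingers": -1,"x": 0,"y": 0,"z": 0,"ax": 0,"ay": 0,"az": 0},{"fingers": -1,"x": 0,"y": 0,"z": 0,"ax": 0,"ay": 0,"az": 0},{"fingers": -1,"x": 0,"y": 0,"z": 0,"ax": 0,"ay": 0,"az": 0}])

```text
clock: 11.58
tcp_pos: [0.5086, -0.0514, 0.2281]
orientation: [-2.344, -2.09, 0.001]
contact_force: [-0.3, 0.2, -0.1]
grip_width: 0.0003
gripper_force: 0.0
```

```bash
python3 -c "
from h import *
o,M=st()
d=snap('scene','s8');P=pts(d).reshape(-1,3)
for n,c,lo in(('reset',[.5095,-.0515],.074),('stop',[.556,.074],.1)):
    t=P[(P[:,2]>lo)&(P[:,2]<.13)&(np.linalg.norm(P[:,:2]-c,axis=1)<.014)];print(n,len(t),np.median(t[:,2]),np.percentile(t[:,2],95))"
```

```text
t 11.58 tcp [ 0.5086 -0.0514  0.2281] tip z 0.2091 F [-0.3  0.2 -0.1] w 0.00033840484142498247 xang 83.4 zax [-1.e-03  1.e-04 -1.e+00] j [-0.52  0.26  0.6   2.   -0.18  0.94  0.05]
reset 142 0.08217915174302942 0.08448106470335026
stop 79 0.11750704268693202 0.11923694886858491
```

View pics/s8.png

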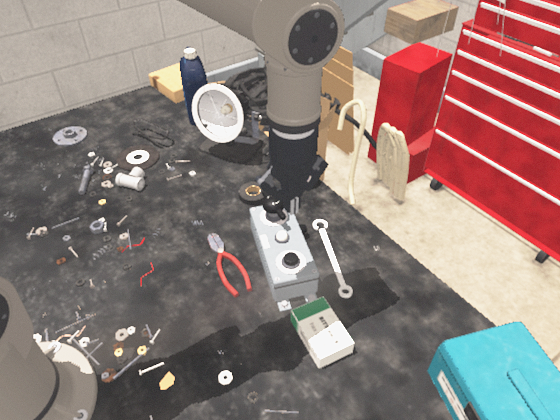

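Both buttons are out: reset top at 0.082 and stop top at 0.119. The pliers (228,265), spanner (332,258) and carton (322,332) are where they were, and the arm is clear.

```bash
python3 -c "
from bench import r
print(r.hand_in())"
```

```text
the job is handed in; nothing more can be done
None
```

The stop latched, stayed in with the finger off, let go after about a 56° clockwise turn and sprang back up; the reset was then pressed fully in (6 mm) and came back out, nothing loose was moved, and the job was handed in at about 12 s.

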